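# Swing the filling spout over the waiting candle jar and open its tap

## Robot

A 6-joint arm with a two-finger parallel gripper is mounted at the origin on the work surface. World frame = base frame: x ahead of the robot, y to its left, z up, the work surface at z = 0. Lengths are in m, angles in rad, forces in N, time in s.
With the tool pointing down it reaches from about 0.4 to 0.925 m from the base axis. Payload 3.4 kg.
Tool frame: the origin (TCP) lies midway between the tips of the shut fingers; the grasp point (between the pads) lies 19 mm behind it (r.grip_depth is the distance from the TCP to the grasp point, in m); z points along the fingers, y is the line along which they close (so a half turn about z gives the same grasp; the last joint's range is limited). The gripper opens to 85 mm and grips with 20 to 120 N. Pads are 22 mm wide; open, the fingers measure 114 mm over their backs; the gripper's body (76 mm by 85 mm) begins 54 mm behind the grasp point. The pads swing forward as they close: fully open they stand 13 mm farther back than shut.
Start: joints at [-1.181, 0.307, 1.506, -0, 1.328, -0.073], TCP at [0.257, -0.514, 0.231] pointing down, gripper open.
Joint ranges: [-3.12, 3.12], [-1.05, 2.28], [0.14, 2.33], [-1.42, 4.57], [0.1, 2.73], [-2.68, 2.68]. Speed limits (rad/s): [2.57, 2.57, 3.14, 3.14, 3.14, 3.14].

## Interface

Orientations are given as a unit quaternion [w, x, y, z].
In Python, from bench import r gives the robot as it stands.
- The arm moves only by the tool play_rows, never from a script. Its argument "moves" is one flat list of numbers, 7 for each row, row after row: the turn, a rotation vector about the tool's x, y, z in degrees, then the shift along the tool's x, y, z in mm, then the finger opening in mm, from 0 to 85.4. A call has 1 to 12 rows; each row shifts and turns the commanded pose from where the row before left it, along the tool's axes as they then stand; what a row does not reach is not made up. A row lasts 1/8 s, in which the tool goes at most 62.5 mm and 10.7 degrees, less where a joint would pass 70% of its speed; a pose out of reach is approached as far as the arm can. A call with a gripper value outside its range is refused whole. The fingers move at their own pace and stop on an object; "grip_force" is the grip in N (left out, the last holds). Time passes only in rows, so rows that do not move let the fingers close. It gives the time, the measured TCP pose, the force, the opening and the grip force at its end, in the units of the state.
- r.get_state(): the state, without advancing time (a new reading comes with each control period).
- r.read_camera(name): name is "scene" or "side" or "wrist"; returns the picture (384x512x3 uint8, blue, green, red); there is no depth.
- r.camera_info(name): a dict with "fx", "fy", "cx", "cy" (pixels), "R" (3x3) and "t" (3): a world point X has camera coordinates R X + t. Camera axes: x right, y down, z forward; pixel columns grow to the right and rows downward; lengths in m; the calibration is good to about 2 mm. A picture is of the moment at which its call begins: read the wrist's pose just before it. camera_info takes no time and is no camera call; for the wrist camera it gives the pose at the moment of the call.
- r.hand_in(): hands the job in; it is judged then, once.
The state is a dict: "time": time; "joints": joint angles; "qd": joint speeds; "joint_efforts": joint torques, N m; "ee_pos": TCP position; "tool_rot": TCP orientation; "force": force on the tool from outside, world axes, zero at the start; "ft_torque": the same for the moment, N m; "gripper_width": finger opening in m; "grip_force": force on a finger pad.
Only numpy, scipy, OpenCV 4.12 (cv2) and the standard library are available. Lean on these libraries where they do the work, as an engineer would, in place of code of your own. Each camera call takes 0.05 s, during which the arm holds its last target. There are 200 camera calls.

## Task

One candle jar on the green grid has only its yellow layer. Push the swing spout round with a fingertip until its mouth is over the middle of that jar, and only then push the red tap lever all the way open, leaving the spout over the jar. Leave the jars and everything else standing where they are, neither lifted nor shifted.

Things in the scene. Friction and masses are not known exactly. Their poses are not given: they have to be found in the camera images.
- filler: Fixed filling stand: tray with green grid (235 x 390 mm, top 8 mm up) and steel column 54 mm across. Origin: on the column's vertical axis, the axis of spout and tap lever, at table height; x axis away from the jars, z up. Tray: x -185 to +50, y -195 to +195 mm. The four jars stand on it in an arc some 160 mm from the axis on the -x side, two left, two right.
- spout (a joint): Steel swing spout: a collar on the column (64 mm across, 145-185 mm up) with a level pipe 16 mm thick, centreline 165 mm up, reaching 160 mm from the axis, where it turns down to its mouth. Value in rad: 0 along the stand's -x, grows counterclockwise from above, stops at -1.6 and 1.6. Starts between the two pairs of jars; stays where left (friction 0.15 N m).
- nozzle (a point): The spout's mouth (16 mm across): the centre of its lower end, 160 mm from the column's axis and 115 mm above the table, 17 mm above the jars' rims.
- tap (a joint): Tap lever on top of the column: level bar with a red sleeve (16 mm thick, 40 to 98 mm from the axis, centreline 213 mm up) on a brass hub 40 mm across, 185-220 mm up. Value in rad: 0 shut, 1.4 open at its stop, grows counterclockwise from above; at 0 it points 0.35 rad counterclockwise from the stand's x. Starts nearly shut; stays where left (friction 0.12 N m).
- tap_tip (a point): A point on the lever's centreline, 90 mm from the column's axis and 213 mm above the table, in the red sleeve near its end.
- jar_yellow: A glass candle jar, 66 mm across and 90 mm high, open at the top (neck 52 mm across inside), loose on the tray, 0.3 kg. Origin: centre of its underside. The only one that holds just a yellow layer of set wax (top 38 mm above its underside).
- jar_blue1: A glass candle jar, 66 mm across and 90 mm high, open at the top (neck 52 mm across inside), loose on the tray, 0.3 kg. Origin: centre of its underside. Finished: set yellow wax with a blue layer on top (64 mm above its underside).
- jar_blue2: A glass candle jar, 66 mm across and 90 mm high, open at the top (neck 52 mm across inside), loose on the tray, 0.3 kg. Origin: centre of its underside. Finished: set yellow wax with a blue layer on top (64 mm above its underside).
- jar_blue3: A glass candle jar, 66 mm across and 90 mm high, open at the top (neck 52 mm across inside), loose on the tray, 0.3 kg. Origin: centre of its underside. Finished: set yellow wax with a blue layer on top (64 mm above its underside).
- jug: A steel mug-shaped pouring jug, 80 mm across and 110 mm high, with a handle, standing loose beside the stand. Origin: centre of its underside.
- dye_bottle: A blue plastic bottle, 52 mm across and 120 mm high, standing loose beside the stand. Origin: centre of its underside.
- tin: An aluminium tin, 70 mm across and 60 mm high, standing loose beside the stand. Origin: centre of its underside.

How it is judged:
On the way, in this order (a step that is already met when the one before it is completed fails the run):
1. the spout's mouth rests over the jar with only yellow wax, within 18 mm of its middle, the tap still shut (horizontal distance between nozzle and jar_yellow below 0.018 m and velocity of joint spout between -0.1 and 0.1 rad/s and value of joint tap below 0.35 rad), for 0.2 s.
2. the tap lever is pushed fully open (over 1.25 rad) with the spout over that jar (value of joint tap above 1.25 rad and horizontal distance between nozzle and jar_yellow below 0.018 m), for 0.2 s.
At the end, for the whole second after the job is handed in: The spout's mouth is at rest within 18 mm (seen from above) of the middle of the jar with only yellow wax, the tap lever is open beyond 1.25 rad of its 1.4 rad, all four jars stand upright within 15 mm of where they began, and the other loose things lie within 30 mm of where they began (all of step 2 and velocity of joint spout between -0.05 and 0.05 rad/s and velocity of joint tap between -0.05 and 0.05 rad/s and distance of each of jar_yellow, jar_blue1, jar_blue2, jar_blue3 from where it was at the start of the episode below 0.015 m and angle between each of jar_yellow, jar_blue1, jar_blue2, jar_blue3's own z axis and vertical below 0.1 rad and distance of each of jug, dye_bottle, tin from where it was at the start of the episode below 0.03 m); the robot touches nothing.
It fails at once if the tap is opened (over 0.4 rad) while the spout is not over the jar with only yellow wax (value of joint tap above 0.4 rad and horizontal distance between nozzle and jar_yellow above 0.024 m).
It fails at once if a jar is shifted or lifted by over 15 mm, or tipped (distance of any of jar_yellow, jar_blue1, jar_blue2, jar_blue3 from where it was at the start of the episode above 0.015 m or angle between any of jar_yellow, jar_blue1, jar_blue2, jar_blue3's own z axis and vertical above 0.25 rad).
It fails at once if another loose thing is moved by over 30 mm (distance of any of jug, dye_bottle, tin from where it was at the start of the episode above 0.03 m).
It also fails if it takes over 56 s, if anything falls off the work surface, if the arm or the gripper's body presses on something with over 40 N, if the wrist force passes 120 N, or if a joint passes its speed limit or range.

## Working session

There is one attempt and no reset: what is moved stays moved. The work goes in short steps, Python scripts to look and compute and a tool call to move; the robot and the scene stay as the last step left them, time stands still between calls to the robot, and variables do not carry over. Pictures are saved under pics/ and viewed, at most 10 in all, crops included, and the job is handed in when it is done.

Besides the shell and the picture viewer there is one more tool, called after "Call:" in YAML: its name, and indented under it one key for each argument. play_rows: Moves the arm, as the interface text tells. Its arguments: {"type":"object","properties":{"moves":{"type":"array","items":{"type":"number"}},"grip_force":{"type":"number"}},"required":["moves"]}

```bash
mkdir -p pics
python3 - <<'E'
from bench import r
import cv2
for n in("scene","side"):
    cv2.imwrite(f"pics/{n}0.png",r.read_camera(n)); c=r.camera_info(n); print(n,c)
s=r.get_state(); print(s["time"],s["ee_pos"],s["tool_rot"],s["gripper_width"])
E
```

```text
scene {'fx': 366.75547021298945, 'fy': 366.75547021298945, 'cx': 253.78062699431266, 'cy': 187.03012924729796, 'R': array([[-7.53485028e-01,  6.57464997e-01,  3.00755956e-04],
       [ 4.31742757e-01,  4.95141883e-01, -7.53944764e-01],
       [-4.95841209e-01, -5.67956243e-01, -6.56937746e-01]]), 't': array([ 0.44992286, -0.12007051,  1.54184903])}
side {'fx': 392.46209629756515, 'fy': 392.46209629756515, 'cx': 260.09704729358344, 'cy': 189.34677394570812, 'R': array([[-0.77541807, -0.63108207, -0.02149978],
       [-0.28296846,  0.37772189, -0.88162068],
       [ 0.56449594, -0.67754085, -0.47146869]]), 't': array([0.4264576 , 0.30853286, 0.95740826])}
0.1 [ 0.25697547 -0.51368692  0.23049107] [-8.89554939e-04  9.73227268e-01  2.29843151e-01 -1.40135336e-04] 0.08542256087280378
```

View pics/scene0.png

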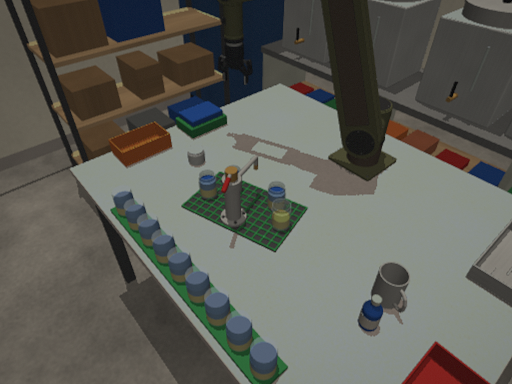

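View pics/side0.png

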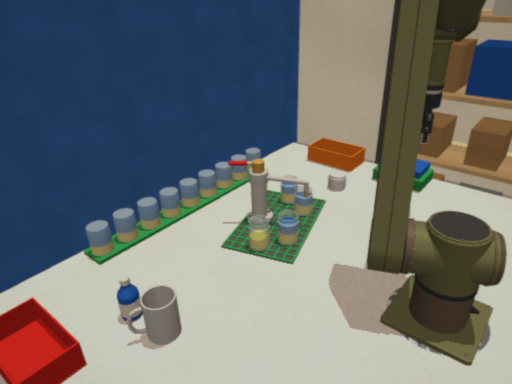

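The scene view shows the column base at about (234,216), the brass hub at (232,172), the spout mouth at (256,160) and the yellow-only jar at (281,217). In the side view the hub is at (258,165), the spout mouth at (306,190) and the yellow jar at (259,233). I'll enlarge both for exact pixels.

Run:
```python
import cv2,numpy as np
a=cv2.imread("pics/scene0.png")[145:245,175:315]; b=cv2.imread("pics/side0.png")[145:260,215:335]
a=cv2.resize(a,None,fx=5,fy=5,interpolation=cv2.INTER_CUBIC);b=cv2.resize(b,None,fx=5,fy=5,interpolation=cv2.INTER_CUBIC)
cv2.imwrite("pics/sc5.png",a);cv2.imwrite("pics/si5.png",b)
```

```text
(no output)
```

View pics/sc5.png

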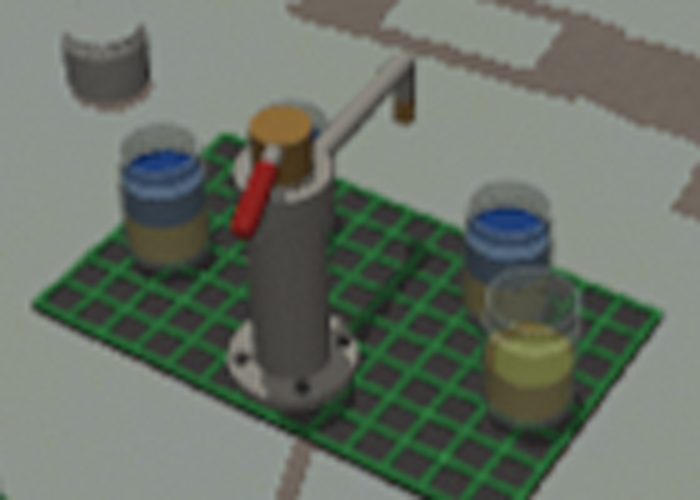

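View pics/si5.png

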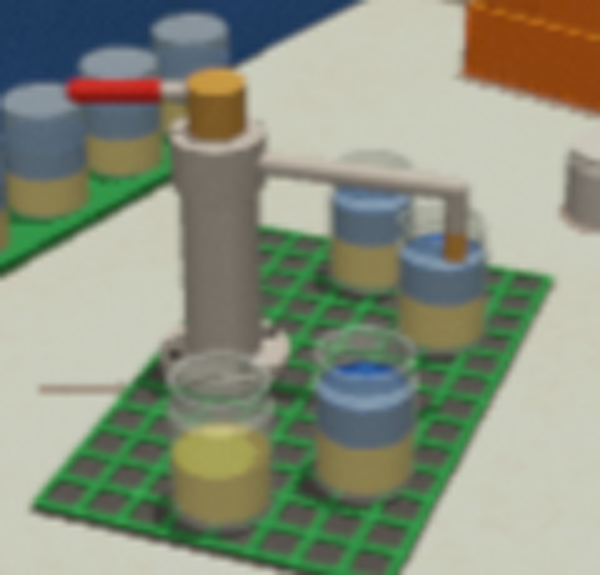

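```bash
cat > h.py <<'E'
from bench import r
import numpy as np
def ray(n,p,c=None):
    c=c or r.camera_info(n); d=c["R"].T@np.array([(p[0]-c["cx"])/c["fx"],(p[1]-c["cy"])/c["fy"],1]); return -c["R"].T@c["t"],d
def plane(n,p,z,c=None):
    o,d=ray(n,p,c); return o+d*(z-o[2])/d[2]
def tri(rays):
    A=0;b=0
    for o,d in rays:
        d=d/np.linalg.norm(d);P=np.eye(3)-np.outer(d,d);A=A+P;b=b+P@o
    return np.linalg.solve(A,b)
def proj(n,X,c=None):
    c=c or r.camera_info(n); q=c["R"]@np.array(X)+c["t"]; return np.array([c["fx"]*q[0]/q[2]+c["cx"],c["fy"]*q[1]/q[2]+c["cy"]])
E
python3 - <<'E'
from h import *
np.set_printoptions(precision=4,suppress=True)
S=lambda u:((u[0]+.5)/5-.5+175,(u[1]+.5)/5-.5+145)
D=lambda u:((u[0]+.5)/5-.5+215,(u[1]+.5)/5-.5+145)
for k,a,b,z in [("hub",(282,125),(216,84),.22),("noz",(404,119),(455,257),.115),("levertip",(243,230),(75,90),.213),("rim",(533,302),(220,379),.098),("wax",(530,355),(215,452),.046)]:
    print(k,tri([ray("scene",S(a)),ray("side",D(b))]),plane("scene",S(a),z),plane("side",D(b),z))
for p in[(35,305),(228,137),(660,315)]: print("corner sc",plane("scene",S(p),.008))
for p in[(35,508),(550,280)]: print("corner si",plane("side",D(p),.008))
for k,a,z in[("tin",(105,50),.06),("blueL",(160,165),.072),("blueR",(508,225),.072)]:print(k,plane("scene",S(a),z))
for k,b,z in[("blueR",(363,380),.072),("blueL1",(442,247),.072),("blueL2",(372,200),.072)]:print(k,plane("side",D(b),z))
for k,p in [("jug",(392,280)),]: print(k,plane("scene",p,.1))
E
```

```text
hub [ 0.6206 -0.0813  0.2164] [ 0.6245 -0.0756  0.22  ] [ 0.6167 -0.0778  0.22  ]
noz [ 0.4713 -0.1366  0.113 ] [ 0.4754 -0.1308  0.115 ] [ 0.471  -0.1389  0.115 ]
levertip [ 0.6944 -0.026   0.2111] [ 0.6975 -0.0204  0.213 ] [ 0.6942 -0.0284  0.213 ]
rim [0.5191 0.045  0.094 ] [0.5246 0.0519 0.098 ] [0.5167 0.0446 0.098 ]
wax [0.5203 0.0479 0.0446] [0.522 0.05  0.046] [0.5194 0.0481 0.046 ]
corner sc [ 0.727  -0.2448  0.008 ]
corner sc [ 0.5062 -0.3076  0.008 ]
corner sc [0.3968 0.0568 0.008 ]
corner si [0.6051 0.1206 0.008 ]
corner si [ 0.4988 -0.3146  0.008 ]
tin [ 0.5499 -0.4065  0.06  ]
blueL [ 0.6086 -0.2478  0.072 ]
blueR [ 0.4635 -0.0338  0.072 ]
blueR [ 0.4715 -0.0391  0.072 ]
blueL1 [ 0.5273 -0.2109  0.072 ]
blueL2 [ 0.6073 -0.2396  0.072 ]
jug [0.5053 0.4506 0.1   ]
```

Call:
play_rows:
  moves: [0,0,0,38,-22,-19,0,0,0,0,38,-22,-19,0,0,0,0,38,-22,-19,0,0,0,0,38,-22,-19,0,0,0,0,38,-22,-19,0,0,0,0,38,-22,-19,0,0,0,0,38,-22,-19,0,0,0,0,38,-22,-19,0,0,0,0,38,-22,-19,0,0,0,0,38,-22,-19,0,0,0,0,0,0,0,0]

```text
time: 1.48
ee_pos: [0.5004, -0.1453, 0.4223]
tool_rot: [0.0, 0.973, 0.232, 0.001]
force: [0.5, 0.0, -1.4]
gripper_width: 0.0001
grip_force: 0.0
```

Call:
play_rows:
  moves: [0,0,-9,0,0,0,0,0,0,-9,0,0,0,0,0,0,-9,0,0,0,0,0,0,-9,0,0,0,0,0,0,-9,0,0,0,0,0,0,-9,0,0,0,0,0,0,-9,0,0,0,0,0,0,-9,0,0,0,0,0,0,-9,0,0,0,0,0,0,-3,0,0,0,0,0,0,0,0,0,0,0]

```text
time: 2.85
ee_pos: [0.4978, -0.1482, 0.4204]
tool_rot: [-0.001, 0.57, 0.822, -0.0]
force: [-0.2, -0.4, 0.3]
gripper_width: -0.0
grip_force: 0.0
```

```bash
cat >> h.py <<'E'
from scipy.spatial.transform import Rotation as Ro
def st():
    s=r.get_state(); q=s["tool_rot"]; R=Ro.from_quat([q[1],q[2],q[3],q[0]]).as_matrix()
    print(round(s["time"],2),"tcp",np.round(s["ee_pos"],4),"yaw",round(np.degrees(np.arctan2(R[1,0],R[0,0])),1),"z",np.round(R[:,2],3),"F",np.round(s["force"],1),"w",round(s["gripper_width"],4)); return np.array(s["ee_pos"]),R
E
python3 - <<'E'
from h import *
import cv2,pickle
st(); c=r.camera_info("wrist"); cv2.imwrite("pics/w1.png",r.read_camera("wrist")); pickle.dump(c,open("w1.pkl","wb"));print(c)
E
```

```text
2.85 tcp [ 0.4978 -0.1482  0.4204] yaw 110.5 z [-0.002  0.    -1.   ] F [-0.2 -0.4  0.3] w -0.0
{'fx': 287.46879107338526, 'fy': 287.46879107338526, 'cx': 253.32349175281436, 'cy': 197.3388577796848, 'R': array([[ 0.93679857,  0.34985508, -0.00314108],
       [ 0.33517725, -0.89484938,  0.29478942],
       [ 0.10032278, -0.27721113, -0.95555708]]), 't': array([-0.4134545 , -0.39394066,  0.46964205])}
```

View pics/w1.png

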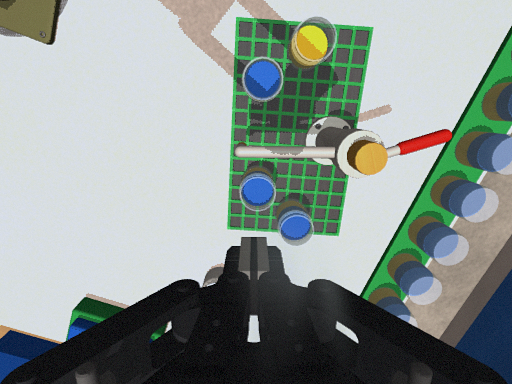

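The wrist view shows everything clearly: hub at (371,157), spout end at (238,151), yellow wax at (312,44), lever tip at (448,135), and blue jars at (263,79), (257,190) and (295,226). Next I'll take colour centroids and cross-check them.

Run:
```python
from h import *
import cv2,pickle
np.set_printoptions(precision=4,suppress=True)
c=pickle.load(open("w1.pkl","rb")); im=cv2.imread("pics/w1.png"); hsv=cv2.cvtColor(im,cv2.COLOR_BGR2HSV)
def cen(lo,hi,box):
    m=cv2.inRange(hsv,lo,hi); k=np.zeros_like(m);k[box[1]:box[3],box[0]:box[2]]=255;m&=k
    cs=max(cv2.findContours(m,0,2)[0],key=cv2.contourArea); (x,y),(a,b),t=cv2.fitEllipse(cs);return (x,y),(a,b)
h,s=cen((8,120,190),(25,255,255),(340,130,400,180));print(h,s,"hub",plane(0,h,.22,c))
y,s=cen((24,120,190),(35,255,255),(285,15,340,75));print(y,s,"wax",plane(0,y,.046,c))
for b in[(238,50,290,105),(232,160,282,215),(270,205,320,250)]:
    p,s=cen((100,120,120),(130,255,255),b);print(p,s,"blue",plane(0,p,.072,c))
print("spout end",plane(0,(237,151),.165,c),"lever",plane(0,(450,134),.213,c))
for p in[(236,17),(373,27),(228,229),(339,235)]:print("corner",plane(0,p,.008,c))
# triangulate wax/hub with scene+side
S=lambda u:((u[0]+.5)/5-.5+175,(u[1]+.5)/5-.5+145); D=lambda u:((u[0]+.5)/5-.5+215,(u[1]+.5)/5-.5+145)
print(tri([ray(0,h,c),ray("scene",S((282,125))),ray("side",D((216,84)))]),tri([ray(0,y,c),ray("scene",S((530,355))),ray("side",D((215,452)))]))
```

```text
(371.0093688964844, 158.35130310058594) (28.72981071472168, 32.959503173828125) hub [ 0.6234 -0.082   0.22  ]
(315.8216247558594, 37.44274139404297) (16.296125411987305, 39.90882110595703) wax [0.5266 0.0594 0.046 ]
(262.2865905761719, 78.81055450439453) (33.448883056640625, 36.27381896972656) blue [ 0.4683 -0.0308  0.072 ]
(257.293701171875, 191.3475799560547) (27.205158233642578, 29.805770874023438) blue [ 0.5266 -0.2074  0.072 ]
(295.34307861328125, 227.49957275390625) (22.3214111328125, 28.44511604309082) blue [ 0.617  -0.2477  0.072 ]
spout end [ 0.4695 -0.1384  0.165 ] lever [ 0.7011 -0.0231  0.213 ]
corner [0.3912 0.0505 0.008 ]
corner [0.6155 0.1181 0.008 ]
corner [ 0.5052 -0.3225  0.008 ]
corner [ 0.7286 -0.2533  0.008 ]
[ 0.6221 -0.0815  0.2169] [0.5226 0.0535 0.0494]
```

Call:
play_rows:
  moves: [0,0,0,-13,10,0,0,0,0,0,-14,10,0,0,0,0,0,0,0,46,0,0,0,0,0,0,46,0,0,0,0,0,0,46,0,0,0,0,0,0,46,0,0,0,0,0,0,46,0,0,0,0,0,0,45,0,0,0,0,0,0,0,0]

```text
time: 4.03
ee_pos: [0.5248, -0.1652, 0.1425]
tool_rot: [-0.004, 0.57, 0.822, -0.001]
force: [0.5, 0.4, -0.3]
gripper_width: -0.0002
grip_force: 0.0
```

Call:
play_rows:
  moves: [0,0,0,6,0,0,0,0,0,0,6,0,0,0,0,0,0,6,0,0,0,0,0,0,4,0,0,0,0,0,3,6,-1,0,0,0,0,3,6,-1,0,0,0,0,3,6,-1,0,0,0,0,3,6,-1,0,0,0,0,0,0,0,0,0]

```text
time: 5.15
ee_pos: [0.5087, -0.123, 0.1468]
tool_rot: [0.0, 0.652, 0.758, 0.0]
force: [0.0, -0.8, -0.3]
gripper_width: 0.0002
grip_force: 0.0
```

Run:
```python
from h import *
import cv2
st(); cv2.imwrite("pics/w2.png",np.hstack([r.read_camera("wrist")[::1],cv2.resize(r.read_camera("side")[145:260,215:310],(280,384))]))
```

```text
5.15 tcp [ 0.5087 -0.123   0.1468] yaw 98.6 z [ 0.001 -0.    -1.   ] F [ 0.  -0.8 -0.3] w 0.0002
```

View pics/w2.png

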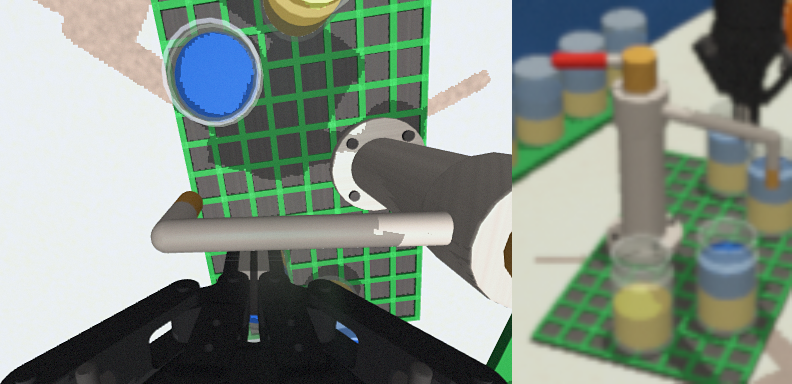

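The finger (about (255,265)) bears on the middle of the pipe, and the elbow is at (165,238). I'll carry on round the arc.

Call:
play_rows:
  moves: [0,0,3,6.3,-0.9,0,0,0,0,3,6.3,-0.9,0,0,0,0,3,6.3,-0.9,0,0,0,0,3,6.3,-0.9,0,0,0,0,3,6.3,-0.9,0,0,0,0,3,6.3,-0.9,0,0,0,0,3,6.3,-0.9,0,0,0,0,3,6.3,-0.9,0,0,0,0,3,6.3,-0.9,0,0]

```text
time: 6.38
ee_pos: [0.5033, -0.0669, 0.1462]
tool_rot: [-0.0, 0.811, 0.584, -0.001]
force: [-1.5, -2.3, 0.9]
gripper_width: -0.0002
grip_force: 0.7
```

Run:
```python
from h import *
p,R=st(); v=np.array([.623,-.082])-p[:2]; print("pivot in tool xy",R[:2,:2].T@v)
```

```text
6.38 tcp [ 0.5033 -0.0669  0.1462] yaw 71.5 z [-0.001 -0.    -1.   ] F [-1.5 -2.3  0.9] w -0.0002
pivot in tool xy [0.02360041 0.11827321]
```

Call:
play_rows:
  moves: [0,0,3,6.3,-0.9,0,0,0,0,3,6.3,-0.9,0,0,0,0,3,6.3,-0.9,0,0,0,0,3,6.3,-0.9,0,0,0,0,3,6.3,-0.9,0,0,0,0,3,6.3,-0.9,0,0,0,0,3,6.3,-0.9,0,0,0,0,3,6.3,-0.9,0,0,0,0,0,0,0,0,0]

```text
time: 7.5
ee_pos: [0.5219, -0.0193, 0.1461]
tool_rot: [-0.0, 0.915, 0.404, -0.0]
force: [-0.5, -0.2, 0.2]
gripper_width: -0.0002
grip_force: 0.0
```

Run:
```python
from h import *
import cv2,pickle
st(); c=r.camera_info("wrist"); pickle.dump(c,open("w3.pkl","wb")); a=r.read_camera("wrist"); b=cv2.resize(r.read_camera("side")[160:256,225:305],(320,384),interpolation=2)
cv2.imwrite("pics/w3full.png",a); cv2.imwrite("pics/w3.png",np.hstack([a[:,:470],b]))
print(proj(0,(.521,.050,.098),c))
```

```text
7.5 tcp [ 0.5219 -0.0193  0.1461] yaw 47.7 z [-0.  0. -1.] F [-0.5 -0.2  0.2] w -0.0002
[181.22487661 147.76936396]
```

View pics/w3.png

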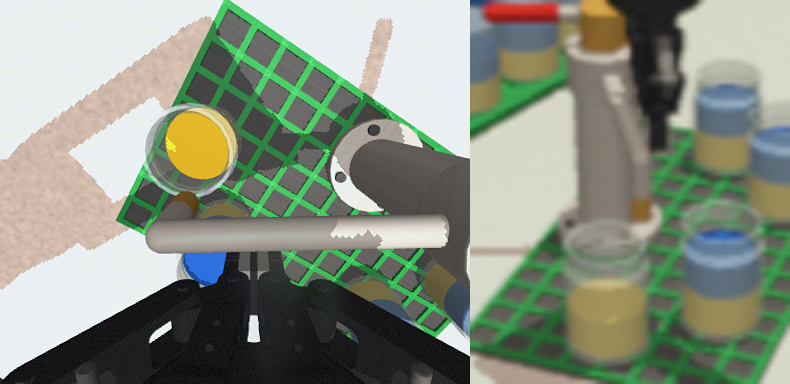

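The yellow jar's rim spans about x 146–238 and y 104–198, with its wax at (202,145). The spout mouth is at about (190,200), just short of the jar. I'll compute the remaining angle.

Run:
```python
from h import *
import pickle
np.set_printoptions(precision=4,suppress=True)
c=pickle.load(open("w3.pkl","rb")); C=np.array([.623,-.082])
for n,p,z in[("rim",(192,151),.098),("wax",(202,145),.046),("noz",(190,200),.115)]:
    X=plane(0,p,z,c)[:2]; v=X-C; print(n,X,np.hypot(*v),np.degrees(np.arctan2(v[1],v[0])))
```

```text
rim [0.5247 0.0437] 0.15956311160232195 128.0128403773385
wax [0.5213 0.0436] 0.161548708505656 128.99294534192418
noz [0.5057 0.0222] 0.15693107909592038 138.37316866856742
```

Call:
play_rows:
  moves: [0,0,3,6.3,-0.9,0,0,0,0,3,6.3,-0.9,0,0,0,0,2,4.2,-0.6,0,0,0,0,1,2.1,-0.3,0,0,0,0,1,2.1,-0.3,0,0,0,0,0,0,0,0,0,0,0,0,0,0,0,0,0,0,0,0,0,0,0]

```text
time: 8.6
ee_pos: [0.535, -0.0028, 0.1463]
tool_rot: [-0.0, 0.947, 0.322, 0.0]
force: [-0.8, -0.7, 0.7]
gripper_width: -0.0004
grip_force: 0.3
```

Call:
play_rows:
  moves: [0,0,0,-12,0,0,0,0,0,0,-15,0,0,0,0,0,0,0,0,-30,0,0,0,0,0,0,-50,0,0,0,0,0,0,-50,0,0,0,0,0,0,-50,0,0,0,0,0,0,-40,0,0,0,0,0,0,0,0]

```text
time: 9.6
ee_pos: [0.5147, -0.0201, 0.3702]
tool_rot: [0.002, 0.947, 0.322, 0.004]
force: [-0.3, -1.0, -0.3]
gripper_width: 0.0001
grip_force: 0.0
```

Run:
```python
from h import *
import cv2,pickle
st(); c=r.camera_info("wrist"); pickle.dump(c,open("w4.pkl","wb")); a=r.read_camera("wrist"); b=cv2.resize(r.read_camera("side")[160:256,225:305],(280,384),interpolation=2)
cv2.imwrite("pics/w4.png",np.hstack([a,b]))
```

```text
9.6 tcp [ 0.5147 -0.0201  0.3702] yaw 37.5 z [ 0.008 -0.001 -1.   ] F [-0.3 -1.  -0.3] w 0.0001
```

View pics/w4.png

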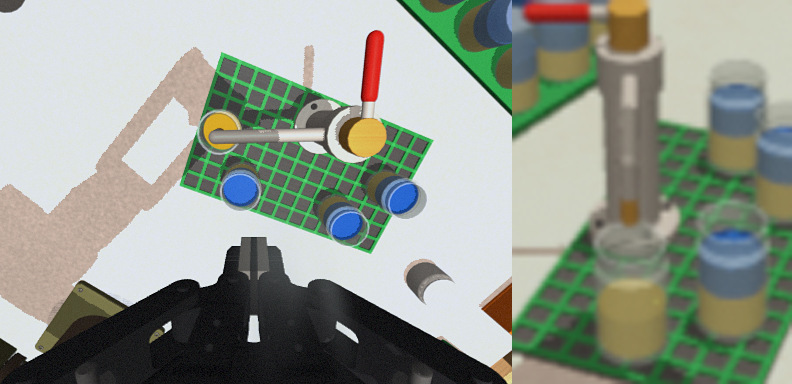

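The spout end (about (212,136)) now lies over the yellow jar (rim about (219,131)). The lever runs from the hub (365,138) to its tip (376,31). I'll check the offset and plan the tap push.

Run:
```python
from h import *
import pickle,cv2
np.set_printoptions(precision=4,suppress=True)
c=pickle.load(open("w4.pkl","rb")); C=np.array([.623,-.082])
for n,p,z in[("rim",(220,131.5),.098),("wax",(222,130),.046),("spoutend",(211,136.5),.165),("hub",(365,138),.22),("levertip",(375,32),.213)]:
    X=plane(0,p,z,c)[:2]; v=X-C; print(n,X,np.hypot(*v),np.degrees(np.arctan2(v[1],v[0])))
p,R=st()
# approach point: clockwise side of lever at 36.5deg, radius 75, d 50
for lab,rho,d in[("approach",.075,.05)]:
    a=np.radians(36.5);u=np.array([np.cos(a),np.sin(a)]);n=np.array([-u[1],u[0]]);q=C+rho*u-d*n;print(lab,q,"tool delta",R[:2,:2].T@(q-p[:2]))
```

```text
rim [0.5235 0.0435] 0.160194786323008 128.4091082629393
wax [0.521  0.0446] 0.1625590270965863 128.86878550784704
spoutend [0.5204 0.0458] 0.16391674282199495 128.77081221684588
hub [ 0.622  -0.0811] 0.0013469618280455941 139.708858963558
levertip [ 0.6992 -0.0231] 0.0963089743891796 37.705675503051225
9.7 tcp [ 0.5128 -0.0197  0.3661] yaw 37.5 z [ 0. -0. -1.] F [-0.7 -0.3 -1.1] w 0.0004
approach [ 0.713  -0.0776] tool delta [0.1235 0.1679]
```

The spout mouth is within about 3 mm of the jar's middle. Now on to the tap.

Call:
play_rows:
  moves: [0,0,0,25,34,0,0,0,0,0,25,34,0,0,0,0,0,25,34,0,0,0,0,0,25,33,0,0,0,0,0,24,33,0,0,0,0,0,0,0,0,0]

```text
time: 10.45
ee_pos: [0.7155, -0.078, 0.3611]
tool_rot: [-0.001, 0.947, 0.322, -0.003]
force: [-1.5, -0.4, -0.2]
gripper_width: 0.0
grip_force: 0.0
```

Call:
play_rows:
  moves: [0,0,-9,0,0,0,0,0,0,-9,0,0,0,0,0,0,-9,0,0,0,0,0,0,-9,0,0,0,0,0,0,-9,0,0,0,0,0,0,-9,0,0,0,0,0,0,-9,0,0,0,0,0,0,-9,0,0,0,0,0,0,-9,0,0,0,0,0,0,-9,0,0,0,0,0,0,0,0,0,0,0]

```text
time: 11.82
ee_pos: [0.7128, -0.0765, 0.365]
tool_rot: [-0.001, 0.442, 0.897, -0.0]
force: [-0.0, -0.1, 0.3]
gripper_width: 0.0001
grip_force: 0.0
```

Run:
```python
from h import *
p,R=st(); v=np.array([.623,-.082])-p[:2]; print("pivot in tool xy",R[:2,:2].T@v)
```

```text
11.82 tcp [ 0.7128 -0.0765  0.365 ] yaw 127.5 z [-0.003  0.001 -1.   ] F [-0.  -0.1  0.3] w 0.0001
pivot in tool xy [ 0.0503119  -0.07457841]
```

Lower by 165 mm, close in by 28 mm, and begin the arc.

Call:
play_rows:
  moves: [0,0,0,0,0,45,0,0,0,0,0,0,45,0,0,0,0,0,0,45,0,0,0,0,0,0,30,0,0,0,0,0,0,0,0,0,0,0,7,0,0,0,0,0,0,7,0,0,0,0,0,0,7,0,0,0,0,0,0,7,0,0,0,0,0,-3,4,1,0,0,0,0,0,0,0,0,0]

```text
time: 13.2
ee_pos: [0.6954, -0.0503, 0.2017]
tool_rot: [0.0, 0.418, 0.908, 0.0]
force: [0.1, -0.4, 0.8]
gripper_width: 0.0001
grip_force: 0.0
```

Call:
play_rows:
  moves: [0,0,-4,5.3,1.3,0,0,0,0,-4,5.3,1.3,0,0,0,0,-4,5.3,1.3,0,0,0,0,-4,5.3,1.3,0,0,0,0,-4,5.3,1.3,0,0,0,0,-4,5.3,1.3,0,0,0,0,-4,5.3,1.3,0,0,0,0,-4,5.3,1.3,0,0,0,0,0,0,0,0,0]

```text
time: 14.32
ee_pos: [0.6677, -0.0179, 0.2017]
tool_rot: [0.0, 0.152, 0.988, 0.0]
force: [0.3, 0.2, 0.0]
gripper_width: 0.0001
grip_force: 0.2
```

Run:
```python
from h import *
import cv2
p,R=st(); v=np.array([.623,-.082])-p[:2]; print("pivot in tool xy",R[:2,:2].T@v)
a=r.read_camera("wrist"); b=cv2.resize(r.read_camera("side")[145:241,225:305],(280,384),interpolation=2)
cv2.imwrite("pics/w5.png",np.hstack([a,b]))
```

```text
14.32 tcp [ 0.6677 -0.0179  0.2017] yaw 162.5 z [ 0.001  0.    -1.   ] F [0.3 0.2 0. ] w 0.0001
pivot in tool xy [ 0.02339077 -0.07458336]
```

View pics/w5.png

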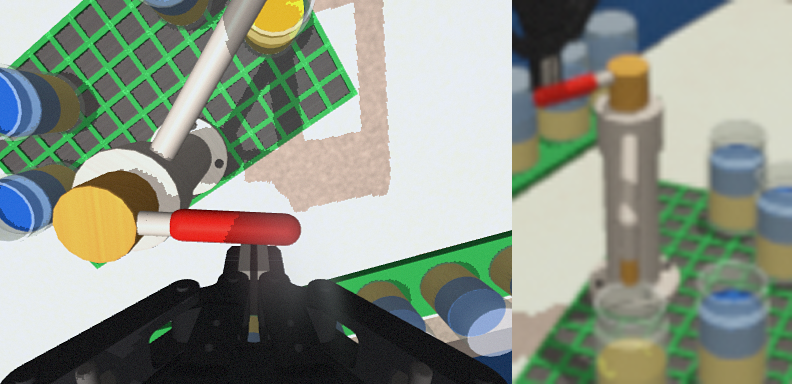

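The finger (about (255,260)) bears on the red sleeve near its end, and the lever has moved. The spout is still over the jar. I'll continue to the stop.

Call:
play_rows:
  moves: [0,0,-4,5.3,1.3,0,0,0,0,-4,5.3,1.3,0,0,0,0,-4,5.3,1.3,0,0,0,0,-4,5.3,1.3,0,0,0,0,-4,5.3,1.3,0,0,0,0,-4,5.3,1.3,0,0,0,0,-4,5.3,1.3,0,0,0,0,-4,5.3,1.3,0,0,0,0,-4,5.3,1.3,0,0,0,0,-4,5.3,1.3,0,0,0,0,0,0,0,0,0]

```text
time: 15.8
ee_pos: [0.6152, -0.006, 0.2014]
tool_rot: [-0.0, -0.195, 0.981, 0.0]
force: [0.4, 0.3, -0.7]
gripper_width: 0.0002
grip_force: 0.1
```

Call:
play_rows:
  moves: [0,0,-2,2.6,0.6,0,0,0,0,-1,1.3,0.3,0,0,0,0,0,0,0,0,0,0,0,0,0,0,0,0]

```text
time: 16.3
ee_pos: [0.6115, -0.0067, 0.2013]
tool_rot: [-0.0, -0.221, 0.975, -0.0]
force: [1.5, 1.2, 0.5]
gripper_width: 0.0003
grip_force: 0.6
```

Run:
```python
from h import *
import cv2
p,R=st(); v=np.array([.623,-.082])-p[:2]; print("pivot in tool xy",R[:2,:2].T@v)
```

```text
16.3 tcp [ 0.6115 -0.0067  0.2013] yaw -154.4 z [-0. -0. -1.] F [1.5 1.2 0.5] w 0.0003
pivot in tool xy [ 0.02208319 -0.07287676]
```

Call:
play_rows:
  moves: [0,0,-1,1.5,0.3,0,0,0,0,0,0,0,0,0,0,0,0,0,0,0,0,0,0,0,-15,0,0,0,0,0,0,-20,0,0,0,0,0,0,0,0,-40,0,0,0,0,0,0,-50,0,0,0,0,0,0,-50,0,0,0,0,-40,0,-40,0,0,0,0,0,0,0,0]

```text
time: 17.55
ee_pos: [0.681, 0.0276, 0.3851]
tool_rot: [0.004, -0.23, 0.973, -0.001]
force: [0.3, 0.1, -0.5]
gripper_width: 0.0
grip_force: 0.0
```

Run:
```python
from h import *
import cv2,pickle
st(); c=r.camera_info("wrist"); pickle.dump(c,open("w6.pkl","wb")); a=r.read_camera("wrist"); b=cv2.resize(r.read_camera("scene")[145:241,185:295],(280,384),interpolation=2)
cv2.imwrite("pics/w6.png",np.hstack([a,b]))
```

```text
17.55 tcp [0.681  0.0276 0.3851] yaw -153.4 z [ 0.009 -0.    -1.   ] F [ 0.3  0.1 -0.5] w 0.0
```

View pics/w6.png

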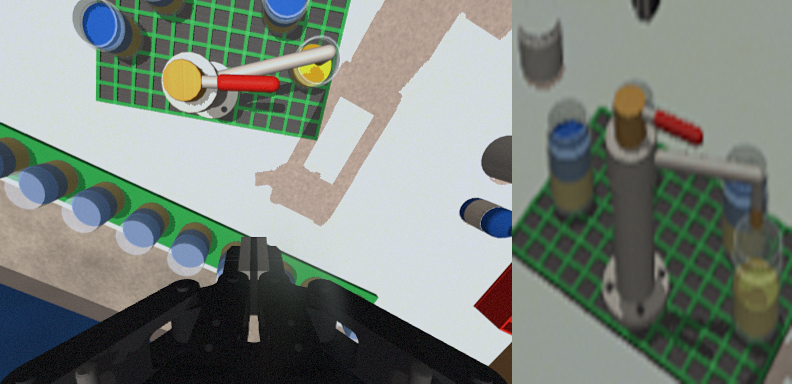

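The lever runs from the hub (183,80) to its tip (278,84), close to the spout's direction. The spout end is at (330,50), over the yellow jar (rim about (316,62)). I'll check the numbers before handing in.

Run:
```python
from h import *
import pickle
c=pickle.load(open("w6.pkl","rb")); C=np.array([.6225,-.0815])
for n,p,z in[("hub",(183,80),.22),("levertip",(279,84),.213),("spoutend",(335,49),.165),("rim",(316,62),.098)]:
    X=plane(0,p,z,c)[:2]; v=X-C; print(n,X.round(4),round(np.hypot(*v),4),round(np.degrees(np.arctan2(v[1],v[0])),1))
```

```text
hub [ 0.6225 -0.0812] 0.0003 88.1
levertip [0.5823 0.0062] 0.0964 114.6
spoutend [0.5164 0.0474] 0.1669 129.5
rim [0.5239 0.0426] 0.1585 128.5
```

```bash
python3 -c "
from bench import r
print(r.hand_in())"
```

```text
the job is handed in; nothing more can be done
None
```

I swung the spout over the yellow-only jar, with its mouth measured within about 5 mm of the middle, then pushed the tap lever open to about 1.36 of 1.4 rad. The jars and other things showed no sign of having moved in the last pictures, and I handed the job in at about 18 s; it returned no verdict.

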